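# Locate a key rail on the drilling board

## Robot

A 6-joint arm with a two-finger parallel gripper is mounted at the origin on the work surface. World frame = base frame: x ahead of the robot, y to its left, z up, the work surface at z = 0. Lengths are in m, angles in rad, forces in N, time in s.
With the tool pointing down it reaches from about 0.25 to 0.85 m from the base axis. Payload 12.5 kg.
Tool frame: the origin (TCP) lies on the front face of the gripper's body, between the roots of the fingers; the fingertips stand 84 mm ahead of it and the grasp point (between the pads) lies 65 mm ahead of it; z points along the fingers, y is the line along which they close (so a half turn about z gives the same grasp; the last joint's range is limited). The gripper opens to 93 mm and grips with 3 to 60 N. Pads are 15 mm wide; open, the fingers measure 128 mm over their backs; the gripper's body (75 mm by 188 mm) begins 65 mm behind the grasp point.
Start: joints at [1.038, 0.351, 1.652, -0, 1.139, -0.085], TCP at [0.238, 0.496, 0.303] pointing down, gripper open.
Joint ranges: [-2.75, 2.75], [-0.79, 2.1], [0.01, 2.65], [-1.57, 4.71], [0.07, 3.14], [-2.87, 2.87]. Speed limits (rad/s): [2.22, 2.22, 2.79, 3.14, 3.14, 3.14].

## Interface

Orientations are given as [roll, pitch, yaw] about the fixed x, y, z axes, in that order (R = Rz(yaw) Ry(pitch) Rx(roll)).
In Python, from cell import r gives the robot as it stands. The module is installed in compiled form; this text tells all that it offers.
- The arm moves only by the tool servo_tool, never from a script. Its argument "rows" is a list of rows, each a list of 5 numbers: the closure, from 0 (fully open) to 1 (shut), then the shift along the tool's x, y, z in units of 3 cm (1.0 is 3 cm), then the turn about the tool's z in units of 0.12 rad (1.0 is 0.12 rad). In form: [[jaw, tx, ty, tz, yaw], ...]. A call has 1 to 8 rows; each row shifts and turns the commanded pose from where the row before left it, along the tool's axes as they then stand; what a row does not reach is not made up. A row lasts 1/12 s, in which the tool goes at most 41.7 mm and 7.16 degrees, less where a joint would pass 70% of its speed; a pose out of reach is approached as far as the arm can. A call with a number of a shift or a turn outside -1 to 1 is refused whole. A call with a gripper value outside its range is refused whole. The fingers move at their own pace and stop on an object; "newtons" is the grip in N (left out, the last holds). Time passes only in rows, so rows that do not move let the fingers close. It gives the time, the measured TCP pose, the force, the opening and the grip force at its end, in the units of the state.
- r.read_state(): the state, without advancing time (a new reading comes with each control period).
- r.read_camera(name): name is "scene" or "top" or "wrist"; returns a dict with "frame" (480x640x3 uint8, red, green, blue), "fx", "fy", "cx", "cy" (pixels), "distortion" ([k1, k2, p1, p2, k3] as OpenCV has them; the pictures are not rectified), "R" (3x3) and "t" (3): a world point X has camera coordinates R X + t; the wrist camera has in their place "mount" (4x4, takes a point from camera to tool coordinates, whose origin is the TCP and whose axes are the flange's). Camera axes: x right, y down, z forward; pixel columns grow to the right and rows downward; lengths in m; the calibration is good to about 2 mm. A picture is of the moment at which its call begins: read the wrist's pose just before it. There is no depth.
- r.sign_off(): hands the job in; it is judged then, once.
The state is a dict: "t": time; "joints": joint angles; "joint_velocities": joint speeds; "joint_efforts": joint torques, N m; "eef_pos": TCP position; "tcp_rot": TCP orientation; "contact_force": force on the tool from outside, world axes, zero at the start; "ft_torque": the same for the moment, N m; "finger_gap": opening from 0.0 (shut) to 1.0 (fully open); "grasp_force": force on a finger pad.
Only numpy, scipy, OpenCV 4.12 (cv2) and the standard library are available. Lean on these libraries where they do the work, as an engineer would, in place of code of your own. Each camera call takes 0.05 s, during which the arm holds its last target. There are 200 camera calls.

## Task

The wooden key rail lying loosely on the drilling board, on top of the crate shelf, is to get a middle peg. With firm but gentle finger pressure push it up against both dowels, then slide it along them until it butts against the end stop, so that it sits flush on all three; then swing the drill-bush arm over it as far as it goes and let go of everything. Do not strain the dowels or the stop, and leave the other things on the crate where they are.

Things in the scene. Friction and masses are not known exactly. Their poses are not given: they have to be found in the camera images.
- crate: pine crate shelf standing on the bench, 400 (x) x 700 (y) x 160 mm high, fixed; origin at the centre of its underside, z up; the drawer side faces -x. The bell, torch, coaster and keys lie near the left and right ends of its top
- board: plywood drilling board screwed to the crate top, 220 (x) x 300 (y) x 18 mm thick; origin at the centre of its underside, z up. The dowels stand on its +x half, the end stop on its +y half. Fully seated, the rail has the same yaw as the board and its origin is at x 15 mm, y 0, z 18 mm in this frame
- dowel_left: fixed steel dowel pin, push-fitted in the plywood, 12 mm diameter, standing 16 mm above the board's top; origin at the centre of its foot on the board's top, at x 51, y +40 mm in the board's frame. The rail is well seated on it when pressed on with 2 N or more; it starts to lean above 12 N
- dowel_right: the other dowel, the same size and strength, at x 51, y -60 mm in the board's frame
- end_stop: fixed wooden block 50 (x) x 25 (y) x 20 mm high on the board; origin at the centre of its underside; its face towards -y stops the rail's +y end. The rail is well seated on it when pressed on with 4 N or more; the glued block is not to take more than 12 N
- dowel_left_face (a point): point on the left dowel's side that faces -x (board frame), 8 mm above the board's top; axes as the board's
- dowel_right_face (a point): the same point on the right dowel
- end_stop_face (a point): point on the end stop's face towards -y, at x 15, y 100 mm in the board's frame, 8 mm above the board's top; axes as the board's
- rail: loose wooden key rail, a slab 60 (x) x 200 (y) x 16 mm thick, about 0.2 kg, lying flat on the board short of the dowels and the stop; two upright pegs 40 mm tall above the slab (14 mm diameter, with 20 mm heads on their top 10 mm) stand at y +65 and -65 mm on its middle line. Origin at the centre of its underside, z up; its +x long edge goes against the dowels, its +y end against the stop
- rail_back_left (a point): point on the rail's +x edge at y +40 mm, half-way up; meets dowel_left_face when seated; axes as the rail's
- rail_back_right (a point): point on the rail's +x edge at y -60 mm, half-way up; meets dowel_right_face when seated; axes as the rail's
- rail_end (a point): centre of the rail's +y end face; meets end_stop_face when seated; axes as the rail's
- swing_arm (a joint): flat aluminium arm, 22 mm wide and 8 mm thick, turning level on a boss between and behind the dowels, its underside 18 mm above the board's top (2 mm above the rail). At 0 rad it points along the board's +y (parked), at 1.571 rad, its end stop, along -x over the middle of the rail, with its drill bush over the rail's centre. Grows anticlockwise seen from above; light friction keeps it where it is left (about 1.4 N at the knob turns it)
- swing_pivot (a point): top of the arm on its turning axis, 26 mm above the board's top, at x 75, y 0 mm in the board's frame; axes as the board's
- swing_knob (a point): point in the upright steel finger knob on the arm, between its turning axis and its bush (14 mm diameter, 30 mm tall, from 26 to 56 mm above the board's top), 36 mm from the turning axis; this point is 44 mm above the board's top. The arm reaches 74 mm from the axis, its bush (60 mm from the axis) stands 2 mm proud of its top
- bell: small steel bell, 23 mm diameter, 26 mm high, standing on the crate; origin at the centre of its foot
- torch: yellow plastic torch lying on the crate, 126 mm long along its x, 36 mm thick; origin under its middle
- coaster: round ceramic coaster, 96 mm diameter, 12 mm thick, lying on the crate; origin at the centre of its underside
- keys: two keys on a green clip lying on the crate, about 100 mm long along x, 8 mm thick; origin near the middle of the bunch, on the crate
Not all that is in view belongs to the job. Of the things shaped like the rail, the wooden one is meant.

How it is judged:
On the way, in this order (a step that is already met when the one before it is completed fails the run):
1. the rail is pressed against both dowels at once, at least 2 N on each (contact force between rail and dowel_left above 2 N and contact force between rail and dowel_right above 2 N), for 0.1 s.
2. the rail is pressed against the end stop with at least 4 N while its edge lies within 2.5 mm of both dowels (contact force between rail and end_stop above 4 N and x of rail_back_left in the frame of dowel_left_face above -0.0025 m and x of rail_back_right in the frame of dowel_right_face above -0.0025 m), for 0.1 s.
3. the swing arm is turned fully over the rail (above 1.52 rad) (value of joint swing_arm above 1.52 rad), for 0.1 s.
At the end, for the whole second after the job is handed in: The rail lies flat and at rest on the board with its edge within 1.5 mm of both dowels and its end within 1.5 mm of the end stop, and the swing arm is turned fully over it (above 1.52 of 1.571 rad), with nothing held (x of rail_back_left in the frame of dowel_left_face above -0.0015 m and x of rail_back_right in the frame of dowel_right_face above -0.0015 m and y of rail_end in the frame of end_stop_face above -0.0015 m and z of rail_end in the frame of end_stop_face below 0.002 m and angle between rail's own z axis and vertical below 0.03 rad and value of joint swing_arm above 1.52 rad and linear speed of rail below 0.01 m/s); the robot touches nothing.
It fails at once if a dowel takes more than 12 N (contact force between rail and dowel_left above 12 N or contact force between rail and dowel_right above 12 N).
It fails at once if the end stop takes more than 12 N (contact force between rail and end_stop above 12 N).
It fails at once if the bell, torch, coaster or keys are moved by more than 15 mm (distance of any of bell, torch, coaster, keys from where it was at the start of the episode above 0.015 m).
It also fails if it takes over 72 s, if anything falls off the work surface, if the arm or the gripper's body presses on something with over 40 N, if the wrist force passes 120 N, or if a joint passes its speed limit or range.

## Working session

There is one attempt and no reset: what is moved stays moved. The work goes in short steps, Python scripts to look and compute and a tool call to move; the robot and the scene stay as the last step left them, time stands still between calls to the robot, and variables do not carry over. Pictures are saved under pics/ and viewed, at most 11 in all, crops included, and the job is handed in when it is done.

Besides the shell and the picture viewer there is one more tool, called after "Request:" as name([rows], argument=value, ...), one row to a line, values as JSON. servo_tool: Moves the arm, as the interface text tells. Its arguments: {"type":"object","properties":{"rows":{"type":"array"},"newtons":{"type":"number"}},"required":["rows"]}

```bash
mkdir -p pics
python3 - <<'E'
from cell import r
import cv2,numpy as np
s=r.read_state();print(s)
for n in("scene","top"):
    c=r.read_camera(n);cv2.imwrite(f"pics/{n}0.png",c["frame"][:,:,::-1])
    print(n,c["fx"],c["fy"],c["cx"],c["cy"],c["distortion"],np.round(c["R"],4).tolist(),c["t"])
    np.save(f"pics/{n}0.npy",{k:c[k] for k in c},allow_pickle=True)
c=r.read_camera("wrist");print(c["mount"],c["fx"],c["distortion"])
E
```

```text
{'t': 0.0, 'joints': array([ 1.03839752e+00,  3.51246201e-01,  1.65243389e+00, -1.04498817e-05,
        1.13910214e+00, -8.46246860e-02]), 'joint_velocities': array([ 4.08836388e-05, -9.36150221e-04,  7.66128797e-04, -2.89791387e-04,
        3.53499882e-04, -4.29681855e-05]), 'joint_efforts': array([-3.40931882e-03, -4.97318029e+01, -2.85253608e+01,  6.98834402e-02,
        2.57030904e-02, -8.64885260e-05]), 'eef_pos': array([0.23799069, 0.49556388, 0.30219219]), 'tcp_rot': array([-3.14040653e+00, -9.10959045e-05,  2.69382285e+00]), 'contact_force': array([ 0.5428926 , -0.72062389,  0.17699563]), 'ft_torque': array([ 0.00454569,  0.02214632, -0.00933687]), 'grasp_force': 0.0, 'finger_gap': 1.0017464287550888}
scene 549.8335510171572 549.8335510171572 325.1912244484021 242.2196142479345 [-0.12919568  0.          0.          0.          0.        ] [[0.5576, 0.8298, 0.0233], [0.5319, -0.3355, -0.7775], [-0.6373, 0.4459, -0.6285]] [-0.16546652 -0.17814258  1.78319434]
top 454.7173289667931 454.7173289667931 321.90520204591826 239.53072168014427 [-0.00733264  0.          0.          0.          0.        ] [[0.0143, -0.9998, 0.0108], [-0.9955, -0.0153, -0.0939], [0.0941, -0.0094, -0.9955]] [-0.12016907  0.48136593  1.31308278]
[[ 8.38831590e-04 -9.55112744e-01 -2.96241358e-01  8.33178856e-02]
 [ 9.99999514e-01  6.47511447e-04  7.43936458e-04  1.59879701e-03]
 [-5.18723522e-04 -2.96241838e-01  9.55112823e-01 -8.08260226e-02]
 [ 0.00000000e+00  0.00000000e+00  0.00000000e+00  1.00000000e+00]] 337.6621101631307 [0.01141516 0.         0.         0.         0.        ]
```

View pics/top0.png

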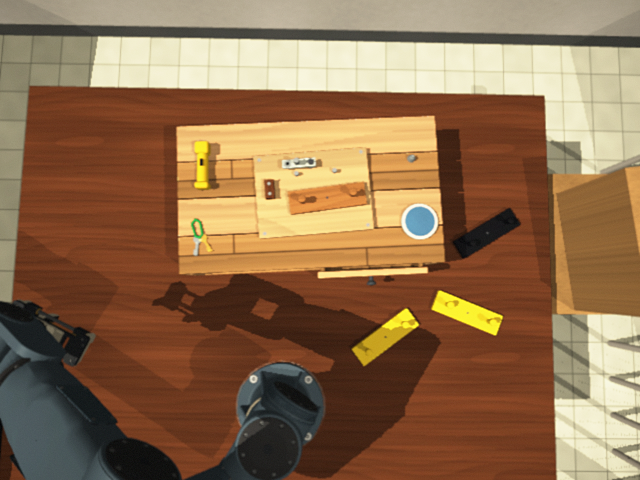

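View pics/scene0.png

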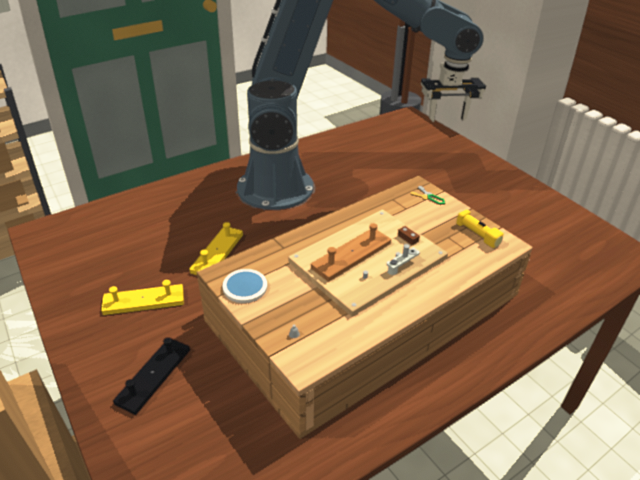

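The top view shows the wooden rail on the board at (328,197). The end stop is at (270,188), the dowels at about (297,174) and (335,170), and the parked swing arm at (299,162). Three other things are shaped like the rail: yellow (385,337), yellow (468,312) and black (487,232), all on the bench. I choose the wooden one at (328,197).

```bash
cat > h.py <<'E'
import numpy as np,cv2
from scipy.spatial.transform import Rotation as Ro
def K(c): return np.array([[c["fx"],0,c["cx"]],[0,c["fy"],c["cy"]],[0,0,1.]])
def wristify(c,s):
    T=np.eye(4);T[:3,:3]=Ro.from_euler('xyz',s["tcp_rot"]).as_matrix();T[:3,3]=s["eef_pos"]
    M=np.linalg.inv(T@c["mount"]);c["R"]=M[:3,:3];c["t"]=M[:3,3];return c
def cast(c,px,z):
    p=cv2.undistortPoints(np.array(px,float).reshape(-1,1,2),K(c),np.array(c["distortion"])).reshape(-1,2)
    d=np.c_[p,np.ones(len(p))]@c["R"];o=-np.array(c["R"]).T@c["t"]
    return o+d*((z-o[2])/d[:,2])[:,None]
def proj(c,X):
    return cv2.projectPoints(np.array(X,float).reshape(-1,1,3),cv2.Rodrigues(np.array(c["R"]))[0],np.array(c["t"],float),K(c),np.array(c["distortion"]))[0].reshape(-1,2)
E
python3 - <<'E'
from h import *
c=np.load("pics/top0.npy",allow_pickle=True).item()
f=c["frame"]
cv2.imwrite("pics/crop1.png",cv2.resize(f[140:245,240:380,::-1],None,fx=5,fy=5,interpolation=cv2.INTER_CUBIC))
b=cast(c,[(255,155),(368,149),(374,228),(259,238)],.178);print(b.round(3),b.mean(0))
print("crate",cast(c,[(177,126),(435,116),(443,262),(180,273)],.16).round(3))
E
```

```text
[[ 0.69   0.068  0.178]
 [ 0.711 -0.23   0.178]
 [ 0.501 -0.247  0.178]
 [ 0.47   0.052  0.178]] [ 0.59300368 -0.08931032  0.178     ]
crate [[ 0.771  0.283  0.16 ]
 [ 0.812 -0.414  0.16 ]
 [ 0.416 -0.431  0.16 ]
 [ 0.377  0.258  0.16 ]]
```

View pics/crop1.png

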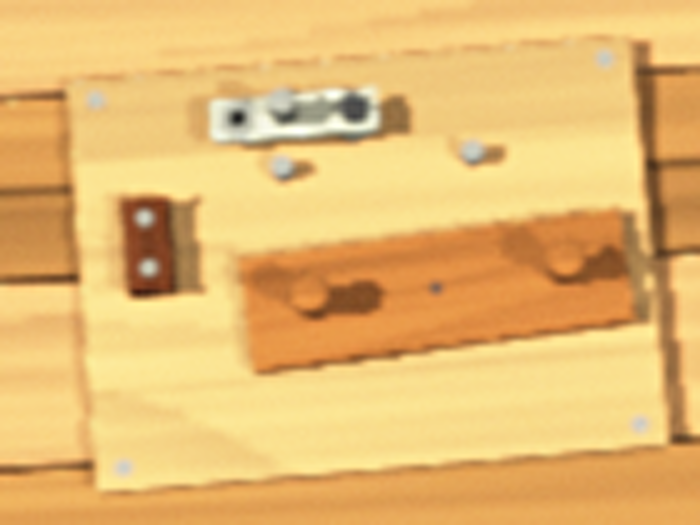

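The close crop confirms it: an orange wooden slab with two pegs (310,295) and (565,260). The dowels are at (283,167) and (472,151), the brown stop at (148,245) and the arm at (295,115). I'll bring the wrist camera over it.

Request:
servo_tool([
  [1,0,0,-0.7,-0.84],
  [1,0,0,-0.7,-0.84],
  [1,0,0,-0.7,-0.84],
  [1,0,0,-0.7,-0.84],
  [1,0,0,-0.7,-0.84],
  [1,-0.5,-0.85,0,0],
  [1,-0.5,-0.85,0,0],
  [1,-0.5,-0.85,0,0],
])

```text
t: 0.82
eef_pos: [0.2876, 0.421, 0.4077]
tcp_rot: [-3.142, 0.0, -3.084]
contact_force: [0.4, -0.3, -0.0]
finger_gap: 0.477
grasp_force: 0.0
```

Request:
servo_tool([
  [1,-0.5,-0.85,0,0],
  [1,-0.5,-0.85,0,0],
  [1,-0.5,-0.85,0,0],
  [1,-0.5,-0.85,0,0],
  [1,-0.5,-0.85,0,0],
  [1,-0.5,-0.85,0,0],
  [1,-0.5,-0.85,0,0],
  [1,-0.5,-0.85,0,0],
])

```text
t: 1.48
eef_pos: [0.4191, 0.2236, 0.4076]
tcp_rot: [-3.141, -0.0, -3.085]
contact_force: [0.7, 0.4, 0.1]
finger_gap: 0.002
grasp_force: 0.0
```

Request:
servo_tool([
  [1,-0.5,-0.85,0,0],
  [1,-0.5,-0.85,0,0],
  [1,-0.5,-0.85,0,0],
  [1,-0.5,-0.85,0,0],
  [1,-0.5,-0.85,0,0],
  [1,-0.5,-0.85,0,0],
  [1,-0.5,-0.85,0,0],
  [1,-0.5,-0.85,0,0],
])

```text
t: 2.15
eef_pos: [0.5504, 0.0266, 0.4075]
tcp_rot: [3.142, -0.0, -3.086]
contact_force: [-0.9, 0.1, -0.6]
finger_gap: -0.001
grasp_force: 0.0
```

Request:
servo_tool([
  [1,-0.5,-0.85,0,0],
  [1,-0.5,-0.85,0,0],
  [1,-0.5,-0.85,0,0],
  [1,-0.5,-0.85,0,0],
  [1,0,0,0,0],
  [1,0,0,0,0],
  [1,0,0,0,0],
  [1,0,0,0,0],
])

```text
t: 2.82
eef_pos: [0.6151, -0.0696, 0.4079]
tcp_rot: [3.141, -0.0, -3.085]
contact_force: [-0.2, -0.3, 0.0]
finger_gap: 0.0
grasp_force: 0.0
```

Run:
```python
from cell import r
from h import *
s=r.read_state();c=wristify(r.read_camera("wrist"),s)
np.save("pics/w1.npy",c,allow_pickle=True);cv2.imwrite("pics/w1.png",c["frame"][:,:,::-1])
```

```text
(no output)
```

View pics/w1.png

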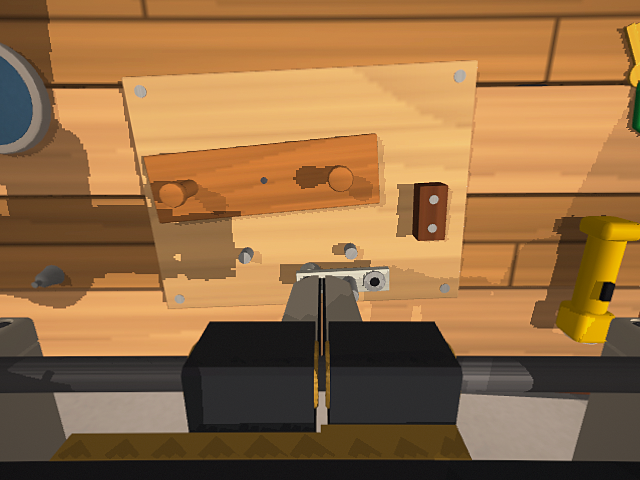

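The wrist view is upside-down: up is towards the robot and left is −y. The board corners are at (123,77), (477,61), (462,297) and (166,308), and the rail's top spans (143,156) to (380,202). The dowel tops are near (248,252) and (350,247), and the stop is at (431,212).

```bash
cat >> h.py <<'E'
def fit(B,W):
    B=np.array(B)/1000;W=np.array(W)[:,:2];b=B.mean(0);w=W.mean(0)
    H=(B-b).T@(W-w);a=np.arctan2(H[0,1]-H[1,0],H[0,0]+H[1,1])
    R=np.array([[np.cos(a),-np.sin(a)],[np.sin(a),np.cos(a)]]);t=w-R@b
    return a,R,t,((W-t)@R-B)*1000
E
python3 - <<'E'
from h import *
c=np.load("pics/w1.npy",allow_pickle=True).item();f=c["frame"]
P=cast(c,[(123,77),(477,61),(462,297),(166,308)],.178)
S=cast(c,[(417,183),(447,183)],.198)
D=cast(c,[(249,250),(350,246)],.194)
a,R,t,e=fit([(-110,-150),(-110,150),(110,150),(110,-150)],P);print("board",a,t,e.round(1).tolist())
print("stop (-10,100)(-10,125)",((S[:,:2]-t)@R*1000).round(1),"dowels (51,-60)(51,40)",((D[:,:2]-t)@R*1000).round(1))
hsv=cv2.cvtColor(f,cv2.COLOR_RGB2HSV)
print(hsv[150,300],hsv[200,230],hsv[110,300],hsv[205,300],hsv[190,270])
m=cv2.inRange(hsv,(7,135,60),(14,255,255));m[:125]=0;m[230:]=0;m[:,:135]=0;m[:,390:]=0
m=cv2.morphologyEx(m,cv2.MORPH_OPEN,np.ones((3,3)))
n,l,st,_=cv2.connectedComponentsWithStats(m);i=1+st[1:,4].argmax();print(st[i])
L=cast(c,[(143,156),(376,134),(380,202),(168,223)],.194)
a2,R2,t2,e2=fit([(-30,-100),(-30,100),(30,100),(30,-100)],L);print("rail",a2,t2,e2.round(1).tolist(),"in board",((t2-t)@R*1000),a2-a)
E
```

```text
board 0.1013953609790191 [ 0.59319182 -0.08258719] [[1.2, 2.2], [1.8, -3.1], [-1.2, 2.1], [-1.9, -1.2]]
stop (-10,100)(-10,125) [[-12.7  96.3]
 [-11.6 121.9]] dowels (51,-60)(51,40) [[ 43.2 -55.4]
 [ 43.4  38. ]]
[ 14 186 204] [ 14 186 185] [ 17 131 239] [ 13 188 203] [ 13 183 201]
[  144   134   236    89 15804]
rail 0.15990083463420876 [ 0.57623154 -0.11815445] [[-0.5, -0.8], [1.6, -3.0], [-0.4, -2.6], [-0.6, 6.3]] in board [-20.47334678 -33.66783706] 0.058505473655189655
```

Run:
```python
from h import *
c=np.load("pics/w1.npy",allow_pickle=True).item();f=c["frame"]
cv2.imwrite("pics/w1c.png",cv2.resize(f[120:320,120:386,::-1],None,fx=3,fy=3,interpolation=cv2.INTER_NEAREST))
```

```text
(no output)
```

View pics/w1c.png

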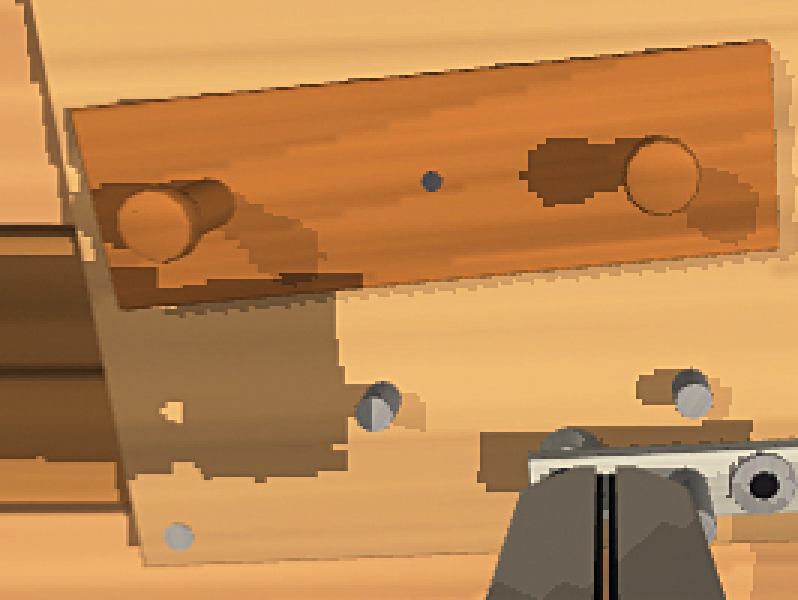

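The crop gives the dowel tops at (245,258) and (351,254), the rail's centre hole at (264,180), the right near corner at (161,223) and the bush at (375,282).

```bash
python3 - <<'E'
from h import *
c=np.load("pics/w1.npy",allow_pickle=True).item()
W=np.vstack([cast(c,[(123,77),(477,61),(462,297),(167.7,308.3)],.178),cast(c,[(417,183),(447,183)],.198),cast(c,[(245,257.7),(351.3,253.7)],.194),cast(c,[(374.7,282)],.206)])
B=[(-110,-150),(-110,150),(110,150),(110,-150),(-10,100),(-10,125),(51,-60),(51,40),(75,60)]
a,R,t,e=fit(B,W);print("board",a,t,e.round(1).tolist())
L=cast(c,[(144,156.3),(376,134),(379.3,202.3),(160.7,222.7),(263.7,180.3)],.194)
a2,R2,t2,e2=fit([(-30,-100),(-30,100),(30,100),(30,-100),(0,0)],L);print("rail",a2,t2,e2.round(1).tolist(),"in board",((t2-t)@R*1000),a2-a)
np.save("board.npy",[a,*t])
E
cat >> h.py <<'E'
def board():
    a,x,y=np.load("board.npy");R=np.array([[np.cos(a),-np.sin(a)],[np.sin(a),np.cos(a)]]);return a,R,np.array([x,y])
def go(s,bx,by,z,yaw=None):
    "units to bring the TCP to board-frame mm (bx,by), height z; turn first, then shift"
    a,R,t=board();p=t+R@np.array([bx,by])/1000
    y0=s["tcp_rot"][2];y1=np.pi+a if yaw is None else yaw
    d=(y1-y0+np.pi)%(2*np.pi)-np.pi
    T=Ro.from_euler('xyz',[np.pi,0,y1]).as_matrix()
    u=T.T@(np.array([*p,z])-s["eef_pos"])/.03
    print("now board mm",((s["eef_pos"][:2]-t)@R*1000).round(1),"turn",round(-d/.12,3),"shift",u.round(2))
E
python3 -c "
from cell import r
from h import *
go(r.read_state(),-90,-30,.32)"
```

```text
board 0.10515653778692122 [ 0.59292789 -0.08345487] [[1.0, 3.4], [2.7, -1.8], [-0.3, 2.5], [-1.7, 0.9], [-2.0, -2.9], [-0.8, -2.2], [-0.2, 0.7], [0.5, -0.3], [0.6, -0.4]]
rail 0.15250344390674433 [ 0.57644149 -0.11982982] [[0.6, 1.5], [0.9, -1.5], [-0.9, -1.3], [-0.8, 1.8], [0.2, -0.4]] in board [-20.21334619 -34.44355568] 0.04734690611982312
now board mm [23.6 11.5] turn -0.4 shift [ 3.79 -1.38  2.93]
```

Request:
servo_tool([
  [1,0,0,0,-0.4],
  [1,0.5,-0.15,0,0],
  [1,0.8,-0.2,0.3,0],
  [1,0.8,-0.2,0.3,0],
  [1,0.8,-0.2,0.3,0],
  [1,0.4,-0.2,0.3,0],
  [1,0,0,0,0],
  [1,0,0,0,0],
])

```text
t: 3.53
eef_pos: [0.5199, -0.1087, 0.3723]
tcp_rot: [-3.142, 0.001, -3.038]
contact_force: [0.4, 0.5, 0.4]
finger_gap: 0.002
grasp_force: 0.0
```

```bash
python3 -c "
from cell import r
from h import *
go(r.read_state(),-75,-18,.268)"
```

```text
now board mm [-75.3 -17.4] turn -0.009 shift [-0.01 -0.02  3.48]
```

Request:
servo_tool([
  [1,0,0,0.7,0],
  [1,0,0,0.7,0],
  [1,0,0,0.7,0],
  [1,0,0,0.6,0],
  [1,0,0,0.4,0],
  [1,0,0,0.3,0],
  [1,0,0,0.08,0],
  [1,0,0,0,0],
])

```text
t: 4.2
eef_pos: [0.5205, -0.1087, 0.2674]
tcp_rot: [3.142, -0.0, -3.037]
contact_force: [0.1, 0.3, 0.3]
finger_gap: 0.002
grasp_force: 0.0
```

Run:
```python
from cell import r
from h import *
s=r.read_state();go(s,-75,-18,.268);c=wristify(r.read_camera("wrist"),s);print(s["contact_force"])
np.save("pics/w2.npy",c,allow_pickle=True);cv2.imwrite("pics/w2.png",c["frame"][:,:,::-1])
```

```text
now board mm [-74.7 -17.5] turn -0.004 shift [ 0.01 -0.02 -0.02]
[0.11387313 0.30861232 0.31880016]
```

View pics/w2.png

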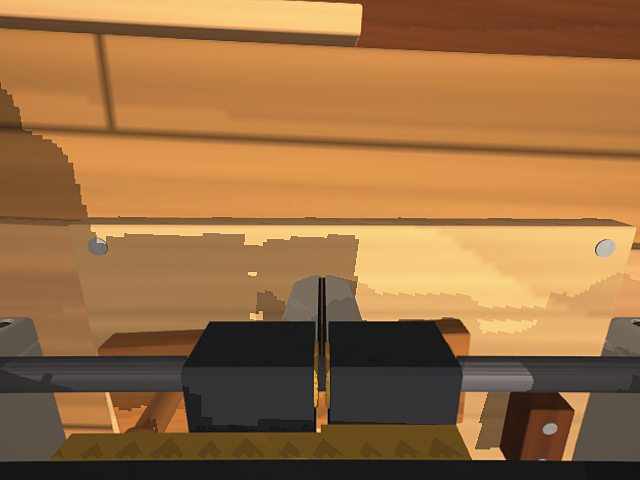

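The wrist view shows the fingertips (322,280) low in front of the rail's near edge, square to the board. Now I'll push towards the dowels.

Request:
servo_tool([
  [1,-0.15,0,0,0],
  [1,-0.15,0,0,0],
  [1,-0.15,0,0,0],
  [1,-0.15,0,0,0],
  [1,-0.15,0,0,0],
  [1,-0.15,0,0,0],
  [1,-0.15,0,0,0],
  [1,-0.05,0,0,0],
])

```text
t: 4.92
eef_pos: [0.5535, -0.1056, 0.2673]
tcp_rot: [-3.142, 0.0, -3.037]
contact_force: [-1.5, -0.1, 1.7]
finger_gap: 0.006
grasp_force: 0.9
```

Request:
servo_tool([
  [1,-0.04,0,0,0],
  [1,-0.04,0,0,0],
  [1,-0.04,0,0,0],
  [1,-0.04,0,0,0],
  [1,-0.04,0,0,0],
  [1,-0.04,0,0,0],
  [1,0,0,0,0],
])

```text
t: 5.5
eef_pos: [0.5602, -0.1049, 0.2673]
tcp_rot: [-3.142, 0.0, -3.037]
contact_force: [-1.0, 0.4, 0.1]
finger_gap: 0.007
grasp_force: 0.1
```

Run:
```python
from cell import r
from h import *
s=r.read_state();go(s,-23,-18,.268);print(s["contact_force"]);c=r.read_camera("top")
np.save("pics/t3.npy",c,allow_pickle=True)
a=c["frame"][140:245,240:380,::-1];cv2.imwrite("pics/t3.png",cv2.resize(a,None,fx=5,fy=5,interpolation=cv2.INTER_CUBIC))
```

```text
now board mm [-34.8 -17.8] turn -0.008 shift [-0.39 -0.01 -0.02]
[-0.97219776  0.44501352  0.08597898]
```

View pics/t3.png

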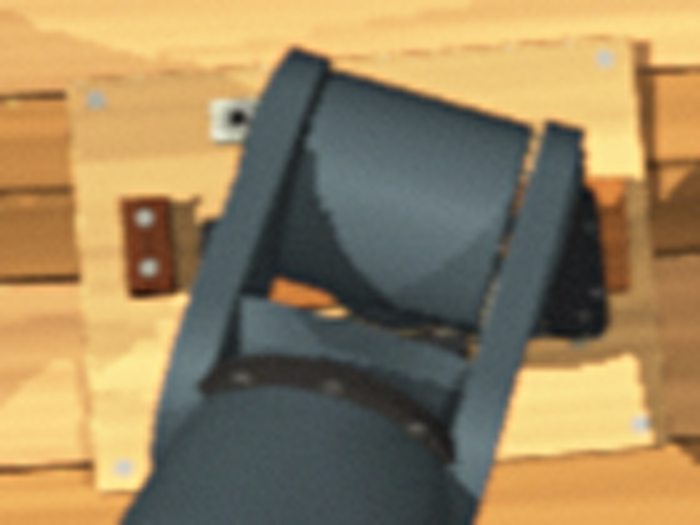

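The top crop is mostly hidden by the arm, but the rail's right end (610,235) has moved towards the dowels and is nearly parallel to the board. I'll continue gently.

Request:
servo_tool([
  [1,-0.04,0,0,0],
  [1,-0.04,0,0,0],
  [1,-0.04,0,0,0],
  [1,-0.04,0,0,0],
  [1,-0.03,0,0,0],
  [1,-0.03,0,0,0],
  [1,0,0,0,0],
])

```text
t: 6.13
eef_pos: [0.5667, -0.1042, 0.2673]
tcp_rot: [-3.142, 0.0, -3.037]
contact_force: [-0.2, 0.2, 0.3]
finger_gap: 0.004
grasp_force: 0.2
```

Request:
servo_tool([
  [1,-0.02,0,0,0],
  [1,-0.02,0,0,0],
  [1,-0.02,0,0,0],
  [1,0,0,0,0],
])

```text
t: 6.47
eef_pos: [0.5683, -0.1041, 0.2673]
tcp_rot: [-3.141, -0.0, -3.037]
contact_force: [-2.0, -0.1, 0.5]
finger_gap: 0.007
grasp_force: 1.0
```

Request:
servo_tool([
  [1,-0.02,0,0,0],
  [1,-0.02,0,0,0],
  [1,0,0,0,0],
])

```text
t: 6.72
eef_pos: [0.5695, -0.104, 0.2673]
tcp_rot: [-3.141, -0.0, -3.037]
contact_force: [-2.9, -2.2, 0.6]
finger_gap: 0.006
grasp_force: 1.6
```

Request:
servo_tool([
  [1,-0.015,0,0,0],
  [1,0,0,0,0],
])

```text
t: 6.88
eef_pos: [0.57, -0.104, 0.2673]
tcp_rot: [-3.141, -0.0, -3.037]
contact_force: [-3.1, -2.6, 1.0]
finger_gap: 0.003
grasp_force: 1.7
```

Request:
servo_tool([
  [1,-0.015,0,0,0],
  [1,0,0,0,0],
])

```text
t: 7.05
eef_pos: [0.5705, -0.1038, 0.2673]
tcp_rot: [-3.141, -0.0, -3.037]
contact_force: [-3.0, -3.8, 1.5]
finger_gap: 0.007
grasp_force: 1.9
```

Request:
servo_tool([
  [1,-0.015,0,0,0],
  [1,0,0,0,0],
])

```text
t: 7.22
eef_pos: [0.5708, -0.1038, 0.2673]
tcp_rot: [-3.141, -0.0, -3.037]
contact_force: [-4.5, -4.2, 1.3]
finger_gap: 0.003
grasp_force: 2.4
```

Request:
servo_tool([
  [1,-0.015,-0.02,0,0],
  [1,0,0,0,0],
])

```text
t: 7.38
eef_pos: [0.571, -0.104, 0.2673]
tcp_rot: [3.141, -0.001, -3.037]
contact_force: [-6.3, -1.3, 4.1]
finger_gap: 0.006
grasp_force: 3.5
```

Request:
servo_tool([
  [1,-0.015,-0.02,0,0],
  [1,0,0,0,0],
])

```text
t: 7.55
eef_pos: [0.5711, -0.1042, 0.2673]
tcp_rot: [3.14, -0.003, -3.037]
contact_force: [-9.8, 2.9, 5.5]
finger_gap: 0.006
grasp_force: 4.7
```

Request:
servo_tool([
  [1,-0.015,0,0,0],
  [1,0,0,0,0],
])

```text
t: 7.72
eef_pos: [0.5712, -0.1042, 0.2673]
tcp_rot: [3.14, -0.004, -3.037]
contact_force: [-12.4, 0.7, 7.6]
finger_gap: 0.005
grasp_force: 6.1
```

Request:
servo_tool([
  [1,0,0,0,0],
  [1,0,0,0,0],
])

```text
t: 7.88
eef_pos: [0.5712, -0.1042, 0.2673]
tcp_rot: [3.14, -0.004, -3.037]
contact_force: [-11.6, 1.5, 7.4]
finger_gap: 0.007
grasp_force: 6.1
```

Request:
servo_tool([
  [1,0.05,0,0,0],
  [1,0.1,0,0,0],
  [1,0.5,0,0,0],
  [1,0.5,0,0,0],
  [1,0.5,0,-0.5,0],
  [1,0.5,0,-1,0],
  [1,0.5,0,-1,0],
  [1,0,0,-1,0],
])

```text
t: 8.55
eef_pos: [0.4916, -0.113, 0.3737]
tcp_rot: [3.141, 0.0, -3.038]
contact_force: [0.2, 0.5, -0.7]
finger_gap: 0.008
grasp_force: 0.0
```

Run:
```python
from cell import r
from h import *
s=r.read_state();go(s,18,-160,.36);print(s["contact_force"]);c=wristify(r.read_camera("wrist"),s)
np.save("pics/w4.npy",c,allow_pickle=True)
c2=r.read_camera("scene")["frame"]
b=cv2.resize(c2[205:315,285:455,::-1],None,fx=3,fy=3,interpolation=cv2.INTER_CUBIC)
a=np.zeros((600,640,3),np.uint8);a[:270]=c["frame"][210:,:,::-1];a[270:,:510]=b
cv2.imwrite("pics/w4.png",a)
```

```text
now board mm [-103.9  -18.7] turn -0.01 shift [-4.06 -4.71  0.46]
[ 0.21117281  0.52937417 -0.73869873]
```

View pics/w4.png

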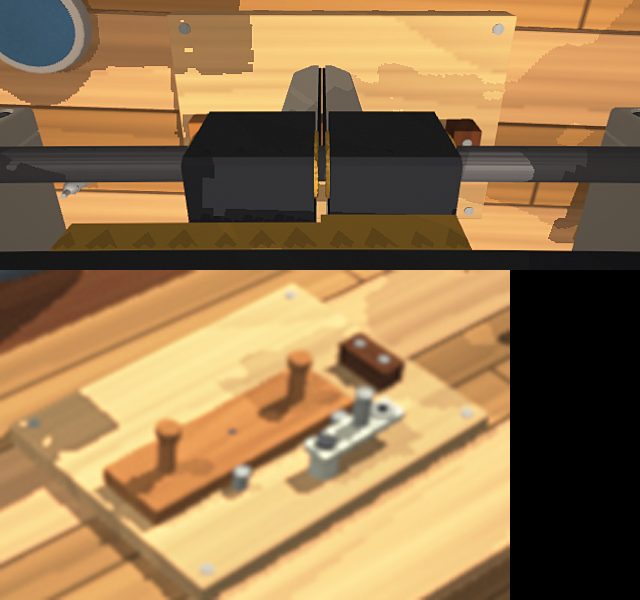

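The scene crop shows the rail parallel to the board and touching the right dowel at (240,478). It stops short of the end stop (370,360). Next I'll push from the −y end.

Request:
servo_tool([
  [1,-0.66,-0.83,0,0],
  [1,-0.66,-0.83,0,0],
  [1,-0.66,-0.83,0,0],
  [1,-0.66,-0.83,0,0],
  [1,-0.66,-0.83,0,0],
  [1,-0.66,-0.83,0.5,-0.01],
  [1,0,0,0.5,0],
  [1,0,0,0,0],
])

```text
t: 9.32
eef_pos: [0.627, -0.2498, 0.3374]
tcp_rot: [3.138, -0.004, -3.037]
contact_force: [-1.6, 0.3, 0.2]
finger_gap: 0.004
grasp_force: 0.0
```

Run:
```python
from cell import r
from h import *
s=r.read_state();go(s,15,-168,.268);print(s["contact_force"])
```

```text
now board mm [  16.4 -169. ] turn -0.005 shift [0.05 0.03 2.31]
[-1.57954779  0.32495729  0.20992912]
```

Request:
servo_tool([
  [1,0.04,0,0.6,0],
  [1,0,0,0.6,0],
  [1,0,0,0.6,0],
  [1,0,0,0.35,0],
  [1,0,0,0.15,0],
  [1,0,0,0,0],
])

```text
t: 9.82
eef_pos: [0.6257, -0.249, 0.273]
tcp_rot: [3.141, -0.001, -3.036]
contact_force: [0.2, -0.4, -0.1]
finger_gap: 0.002
grasp_force: 0.0
```

Request:
servo_tool([
  [1,0,0.1,0,0],
  [1,0,0.1,0,0],
  [1,0,0.1,0,0],
  [1,0,0.1,0,0],
  [1,0,0.1,0,0],
  [1,0,0.1,0,0],
  [1,0,0.1,0,0],
  [1,0,0.1,0,0],
])

```text
t: 10.48
eef_pos: [0.6233, -0.2254, 0.2735]
tcp_rot: [-3.141, 0.0, -3.036]
contact_force: [0.4, -1.7, 0.4]
finger_gap: 0.006
grasp_force: 0.6
```

Request:
servo_tool([
  [1,0,0.05,0,0],
  [1,0,0.05,0,0],
  [1,0,0.05,0,0],
  [1,0,0.05,0,0],
  [1,0,0.05,0,0],
  [1,0,0.05,0,0],
])

```text
t: 10.98
eef_pos: [0.6223, -0.2166, 0.2734]
tcp_rot: [-3.141, 0.0, -3.036]
contact_force: [0.5, -1.6, 1.8]
finger_gap: 0.002
grasp_force: 1.0
```

Run:
```python
from cell import r
from h import *
s=r.read_state();go(s,15,-112,.268);print(s["contact_force"])
```

```text
now board mm [  15.3 -135.5] turn 0.001 shift [0.01 0.78 0.18]
[ 0.46451695 -1.61438146  1.83687853]
```

Request:
servo_tool([
  [1,0,0.05,0,0],
  [1,0,0.05,0,0],
  [1,0,0.05,0,0],
  [1,0,0.05,0,0],
  [1,0,0.05,0,0],
  [1,0,0.05,0,0],
  [1,0,0.05,0,0],
  [1,0,0.05,0,0],
])

```text
t: 11.65
eef_pos: [0.621, -0.2045, 0.2734]
tcp_rot: [-3.142, 0.0, -3.036]
contact_force: [0.4, -2.7, 2.1]
finger_gap: 0.005
grasp_force: 1.3
```

Run:
```python
from cell import r
from h import *
s=r.read_state();go(s,15,-112,.268);print(s["contact_force"])
c2=r.read_camera("scene")["frame"]
cv2.imwrite("pics/s5.png",cv2.resize(c2[200:320,285:455,::-1],None,fx=4,fy=4,interpolation=cv2.INTER_CUBIC))
```

```text
now board mm [  15.3 -123.3] turn 0.003 shift [0.01 0.38 0.18]
[ 0.41270035 -2.74794976  2.05382996]
```

View pics/s5.png

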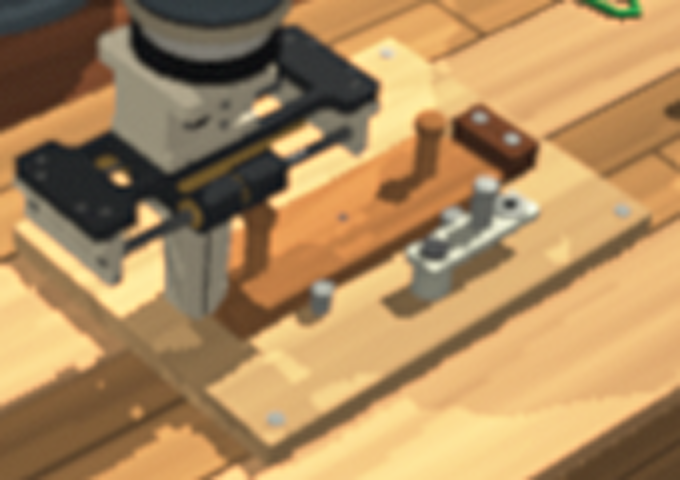

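The scene crop shows the rail sliding along the dowel (320,297), with its +y end now near the stop (495,135). I'll go slower from here.

Request:
servo_tool([
  [1,0,0.03,0,0],
  [1,0,0.03,0,0],
  [1,0,0.03,0,0],
  [1,0,0.03,0,0],
])

```text
t: 12.03
eef_pos: [0.6207, -0.201, 0.2734]
tcp_rot: [-3.142, 0.0, -3.036]
contact_force: [-0.3, -2.9, 2.0]
finger_gap: 0.009
grasp_force: 1.4
```

Request:
servo_tool([
  [1,0,0.02,0,0],
  [1,0,0.02,0,0],
  [1,0,0.02,0,0],
  [1,0,0,0,0],
])

```text
t: 12.37
eef_pos: [0.6205, -0.1992, 0.2734]
tcp_rot: [3.142, 0.0, -3.036]
contact_force: [0.8, -1.4, 1.7]
finger_gap: 0.008
grasp_force: 1.3
```

Request:
servo_tool([
  [1,0,0.02,0,0],
  [1,0,0.02,0,0],
  [1,0,0,0,0],
])

```text
t: 12.62
eef_pos: [0.6204, -0.198, 0.2733]
tcp_rot: [3.142, 0.0, -3.036]
contact_force: [0.8, -2.3, 1.7]
finger_gap: 0.004
grasp_force: 1.3
```

Request:
servo_tool([
  [1,0,0.02,0,0],
  [1,0,0.02,0,0],
  [1,0,0,0,0],
])

```text
t: 12.87
eef_pos: [0.6202, -0.1968, 0.2733]
tcp_rot: [3.142, 0.0, -3.036]
contact_force: [1.3, -1.0, 2.3]
finger_gap: 0.009
grasp_force: 1.4
```

Request:
servo_tool([
  [1,0,0.02,0,0],
  [1,0,0.02,0,0],
  [1,0,0,0,0],
])

```text
t: 13.12
eef_pos: [0.6201, -0.1956, 0.2734]
tcp_rot: [3.142, -0.0, -3.036]
contact_force: [-0.2, -2.4, 2.0]
finger_gap: 0.002
grasp_force: 1.4
```

Request:
servo_tool([
  [1,0,0.02,0,0],
  [1,0,0.02,0,0],
  [1,0,0,0,0],
])

```text
t: 13.37
eef_pos: [0.62, -0.1944, 0.2733]
tcp_rot: [3.142, -0.0, -3.036]
contact_force: [-0.2, -1.8, 1.0]
finger_gap: 0.007
grasp_force: 1.4
```

Request:
servo_tool([
  [1,0,0.02,0,0],
  [1,0,0.02,0,0],
  [1,0,0,0,0],
])

```text
t: 13.62
eef_pos: [0.6199, -0.1933, 0.2734]
tcp_rot: [-3.141, 0.0, -3.036]
contact_force: [-0.1, -1.7, 1.5]
finger_gap: 0.007
grasp_force: 1.5
```

Request:
servo_tool([
  [1,0,0.02,0,0],
  [1,0,0,0,0],
])

```text
t: 13.78
eef_pos: [0.6198, -0.1931, 0.2734]
tcp_rot: [-3.141, 0.0, -3.036]
contact_force: [0.9, -4.3, 2.5]
finger_gap: 0.005
grasp_force: 2.3
```

Request:
servo_tool([
  [1,0,0.015,0,0],
  [1,0,0,0,0],
])

```text
t: 13.95
eef_pos: [0.6198, -0.1929, 0.2734]
tcp_rot: [-3.14, 0.0, -3.036]
contact_force: [0.7, -6.7, 0.5]
finger_gap: 0.006
grasp_force: 2.8
```

Request:
servo_tool([
  [1,0,0.01,0,0],
  [1,0,0,0,0],
])

```text
t: 14.12
eef_pos: [0.6198, -0.1928, 0.2734]
tcp_rot: [-3.14, 0.0, -3.036]
contact_force: [1.4, -7.6, 1.2]
finger_gap: 0.002
grasp_force: 3.1
```

Request:
servo_tool([
  [1,0,0.01,0,0],
  [1,0,0,0,0],
  [1,0,0,0,0],
  [1,0,0,0,0],
])

```text
t: 14.45
eef_pos: [0.6197, -0.1928, 0.2734]
tcp_rot: [-3.139, 0.0, -3.036]
contact_force: [1.1, -8.3, 1.0]
finger_gap: 0.003
grasp_force: 3.5
```

Run:
```python
from cell import r
from h import *
s=r.read_state();print(s["contact_force"]);go(s,15,-112,.268)
c=r.read_camera("scene");f=c["frame"];np.save("pics/s6.npy",c,allow_pickle=True)
a,R,t=board()
W=lambda x,y,z:[*(t+R@[x/1000,y/1000]),.178+z/1000]
print(proj(c,[W(51,-60,16),W(51,40,16),W(15,100,16),W(45,-100,16),W(45,100,16),W(-15,100,16)]).round(1).tolist())
```

```text
[ 1.06824525 -8.31946603  1.02056892]
now board mm [  15.2 -111.5] turn -0.0 shift [ 0.01 -0.02  0.18]
[[365.5, 271.4], [397.8, 252.9], [404.6, 234.9], [349.9, 277.8], [414.0, 241.2], [395.5, 228.8]]
```

Request:
servo_tool([
  [1,0,-0.05,0,0],
  [1,0,-0.2,0,0],
  [1,0,-0.5,0,0],
  [1,0,0,-1,0],
  [1,0,0,-1,0],
  [1,0,0,-1,0],
  [1,0,0,-1,0],
  [1,-0.3,0.5,-0.5,0],
])

```text
t: 15.17
eef_pos: [0.629, -0.2009, 0.4122]
tcp_rot: [-3.14, 0.003, -3.039]
contact_force: [0.4, 0.4, 0.6]
finger_gap: 0.008
grasp_force: 0.0
```

Request:
servo_tool([
  [1,-0.3,0.8,0,0],
  [1,-0.2,0.8,0,0],
  [1,0,0.8,0,0],
  [1,0,0.8,0,0],
  [1,0,0.8,0,0],
  [1,0,0,0,0],
  [1,0,0,0,0],
])

```text
t: 15.75
eef_pos: [0.6318, -0.0771, 0.4082]
tcp_rot: [3.141, -0.0, -3.035]
contact_force: [-0.3, 0.6, 0.1]
finger_gap: 0.008
grasp_force: 0.0
```

Run:
```python
from cell import r
from h import *
s=r.read_state();go(s,75,60,.296);c=wristify(r.read_camera("wrist"),s)
np.save("pics/w7.npy",c,allow_pickle=True)
cv2.imwrite("pics/w7.png",cv2.resize(c["frame"][110:310,170:436,::-1],None,fx=3,fy=3,interpolation=cv2.INTER_NEAREST))
```

```text
now board mm [39.3  2.2] turn 0.014 shift [-1.19  1.93  3.74]
```

View pics/w7.png

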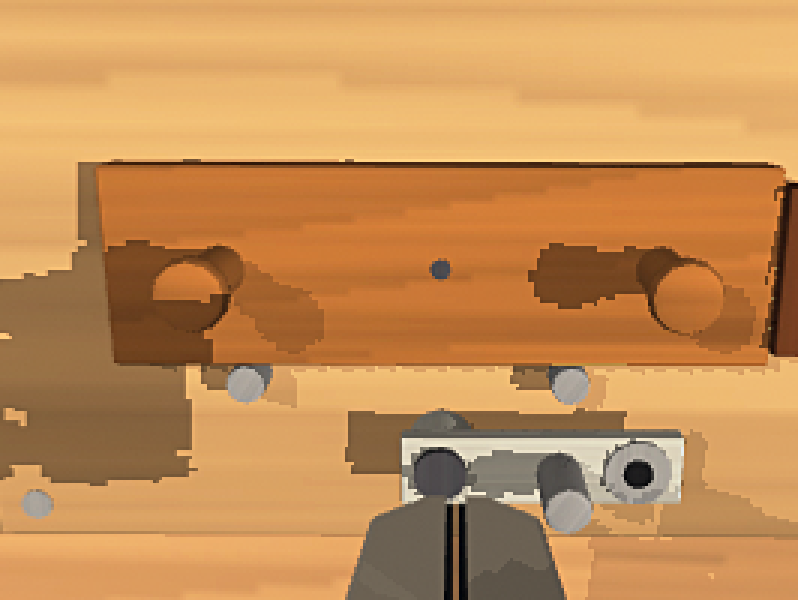

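The rail lies flat on both dowels ((247,383), (570,385)) and butts against the stop (785,270). The knob top is at (568,511) and the pivot at (439,474).

Run:
```python
from cell import r
from h import *
c=np.load("pics/w7.npy",allow_pickle=True).item();a,R,t=board()
b=lambda p,z:((cast(c,p,z)[:,:2]-t)@R*1000).round(1).tolist()
print("knob",b([(359.3,280.3)],.234),"pivot,bush",b([(316.3,268),(382.5,267.7)],.205))
print("rail far corners(45,-100),(45,100)",b([(208,231),(426,231)],.194),"dowels",b([(252,238),(360,238.5)],.194))
```

```text
knob [[74.6, 35.3]] pivot,bush [[75.9, -0.5], [75.4, 59.5]]
rail far corners(45,-100),(45,100) [[44.3, -99.2], [43.8, 99.2]] dowels [[50.9, -59.6], [51.2, 39.4]]
```

Request:
servo_tool([
  [1,-0.7,0.4,0,0],
  [1,-0.7,0.4,0,0],
  [1,-0.63,0.33,0,0],
  [1,0,0,0.9,0],
  [1,0,0,0.9,0],
  [1,0,0,0.9,0],
  [1,0,0,0,0],
  [1,0,0,0,0],
])

```text
t: 16.47
eef_pos: [0.6887, -0.0384, 0.3266]
tcp_rot: [3.141, -0.002, -3.037]
contact_force: [1.6, -0.4, 0.3]
finger_gap: 0.003
grasp_force: 0.0
```

```bash
python3 -c "
from cell import r
from h import *
go(r.read_state(),100,36,.297)"
```

```text
now board mm [99.9 34.7] turn -0.007 shift [-0.    0.04  0.99]
```

Request:
servo_tool([
  [1,0,0.04,0.5,0],
  [1,0,0,0.47,0],
  [1,0,0,0,0],
  [1,0.1,0,0,0],
  [1,0.1,0,0,0],
  [1,0.1,0,0,0],
  [1,0.1,0,0,0],
  [1,0.1,0,0,0],
])

```text
t: 17.13
eef_pos: [0.6738, -0.0376, 0.2994]
tcp_rot: [-3.141, 0.002, -3.036]
contact_force: [2.2, 0.3, 1.0]
finger_gap: 0.01
grasp_force: 1.0
```

Request:
servo_tool([
  [1,0.1,0,0,0],
  [1,0.1,0,0,0],
  [1,0.1,0,0,0],
  [1,0.1,0,0,0],
  [1,0.1,0,0,0],
])

```text
t: 17.55
eef_pos: [0.6586, -0.0395, 0.2983]
tcp_rot: [-3.141, 0.001, -3.036]
contact_force: [4.8, -3.2, 0.5]
finger_gap: 0.005
grasp_force: 2.1
```

Request:
servo_tool([
  [1,0.1,-0.02,0,0],
  [1,0.1,-0.02,0,0],
  [1,0.1,-0.03,0,0],
  [1,0.1,-0.03,0,0],
  [1,0.05,-0.02,0,0],
])

```text
t: 17.97
eef_pos: [0.6455, -0.0443, 0.2982]
tcp_rot: [3.141, 0.0, -3.036]
contact_force: [1.7, 0.6, 0.6]
finger_gap: 0.005
grasp_force: 1.0
```

```bash
python3 -c "
from cell import r
from h import *
go(r.read_state(),41,24,.297)"
```

```text
now board mm [56.4 33.4] turn 0.0 shift [ 0.51 -0.31  0.04]
```

Knob following. I'll continue around the corner.

Request:
servo_tool([
  [1,0.1,-0.04,0,0],
  [1,0.1,-0.05,0,0],
  [1,0.1,-0.06,0,0],
  [1,0.1,-0.06,0,0],
  [1,0.08,-0.07,0,0],
  [1,0,0,0,0],
])

```text
t: 18.47
eef_pos: [0.6317, -0.0544, 0.2982]
tcp_rot: [3.142, -0.001, -3.037]
contact_force: [-0.6, 0.5, 0.3]
finger_gap: 0.008
grasp_force: 0.3
```

Request:
servo_tool([
  [1,0,-0.04,0,0],
  [1,0,-0.04,0,0],
  [1,0,-0.03,0,0],
  [1,0,0,0,0],
])

```text
t: 18.8
eef_pos: [0.6326, -0.0574, 0.2981]
tcp_rot: [3.142, -0.0, -3.036]
contact_force: [-1.3, 1.4, -1.3]
finger_gap: 0.006
grasp_force: 0.6
```

```bash
python3 -c "
from cell import r
from h import *
go(r.read_state(),40,20,.297)"
```

```text
now board mm [42.2 21.7] turn 0.001 shift [ 0.07 -0.06  0.04]
```

Request:
servo_tool([
  [1,0.03,-0.03,0,0],
  [1,0.03,-0.03,0,0],
  [1,0,0,0,0],
])

```text
t: 19.05
eef_pos: [0.6311, -0.0595, 0.2983]
tcp_rot: [-3.141, 0.001, -3.036]
contact_force: [0.8, 0.7, -0.2]
finger_gap: 0.0
grasp_force: 0.4
```

Request:
servo_tool([
  [1,0,-0.03,0,0],
  [1,0,-0.03,0,0],
  [1,0,0,0,0],
])

```text
t: 19.3
eef_pos: [0.6312, -0.0601, 0.2983]
tcp_rot: [3.139, 0.0, -3.036]
contact_force: [-0.7, 7.8, 0.7]
finger_gap: 0.003
grasp_force: 3.9
```

Request:
servo_tool([
  [1,0,-0.03,0,0],
  [1,0,0,0,0],
])

```text
t: 19.47
eef_pos: [0.6312, -0.0604, 0.2983]
tcp_rot: [3.138, -0.0, -3.036]
contact_force: [-1.0, 11.5, 1.7]
finger_gap: 0.007
grasp_force: 5.9
```

Request:
servo_tool([
  [1,0,-0.03,0,0],
  [1,0,0,0,0],
])

```text
t: 19.63
eef_pos: [0.6313, -0.0606, 0.2983]
tcp_rot: [3.137, -0.0, -3.036]
contact_force: [-1.6, 16.1, 2.8]
finger_gap: 0.005
grasp_force: 7.9
```

At the arm's end stop. I'll back off, rise and check.

Request:
servo_tool([
  [1,0,0.15,0,0],
  [1,0,0.15,0,0],
  [1,0,0,-0.5,0],
  [1,0,0,-1,0],
  [1,0,0,-1,0],
  [1,0,0,-1,0],
  [1,0,0,-0.2,0],
  [1,0,0,0,0],
])

```text
t: 20.3
eef_pos: [0.6308, -0.0541, 0.4116]
tcp_rot: [-3.14, 0.004, -3.036]
contact_force: [0.6, 1.3, -0.4]
finger_gap: 0.005
grasp_force: 0.0
```

Run:
```python
from cell import r
from h import *
s=r.read_state();print(s["contact_force"]);go(s,39,0,.4);c=wristify(r.read_camera("wrist"),s)
np.save("pics/w8.npy",c,allow_pickle=True)
cv2.imwrite("pics/w8.png",cv2.resize(c["frame"][100:300,140:406,::-1],None,fx=3,fy=3,interpolation=cv2.INTER_NEAREST))
```

```text
[ 0.58085675  1.29171368 -0.41961012]
now board mm [40.7 25.2] turn 0.001 shift [ 0.06 -0.84  0.39]
```

View pics/w8.png

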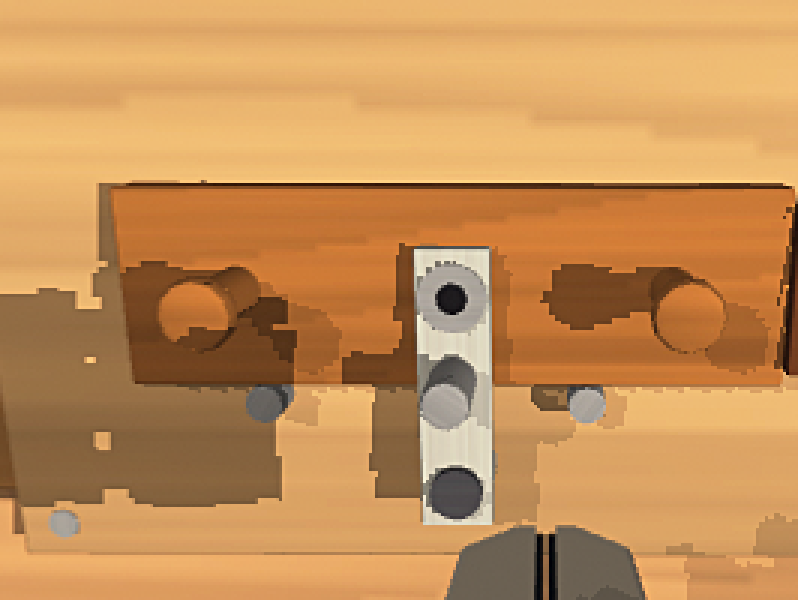

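The arm lies over the rail, with the bush at (452,298) and the pivot at (455,493). The rail is still on both dowels.

Run:
```python
from h import *
c=np.load("pics/w8.npy",allow_pickle=True).item();a,R,t=board()
b=lambda p,z:((cast(c,np.array(p)/3+[140,100],z)[:,:2]-t)@R*1000)
q=b([(455,493),(452,298)],.205);d=q[1]-q[0];print(q.round(1),"angle",np.arctan2(-d[0],d[1]))
e=b([(414,249),(422,523),(490,247),(493,524)],.204)
for i in(0,2): d=e[i]-e[i+1];print(np.arctan2(-d[0],d[1]))
k=b([(132,383),(782,386)],.194);d=k[1]-k[0];print(k.round(1),"rail yaw",np.arctan2(-d[0],d[1]))
d=b([(266,403),(586,405)],.194);print(d.round(1))
```

```text
[[76.  -0.6]
 [15.7  0.1]] angle 1.5594699924436892
1.5622202790389332
1.5664037898898153
[[ 44.4 -99.5]
 [ 45.1  99.4]] rail yaw -0.0033308270822803862
[[ 50.8 -59.1]
 [ 51.3  39.5]]
```

```bash
python3 -c "
from cell import r
print(r.sign_off())"
```

```text
the job is handed in; nothing more can be done
None
```

I handed the job in at about 20 s: the last wrist picture shows the rail within about 0.5 mm of both dowels and the stop and the swing arm at about 1.56 rad, with the gripper clear; no verdict came back, and the dowel and stop forces were judged only from the wrist reading (about 12 N on the dowels together, 8 N on the stop).

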